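# Make up two eye-examination kits

## Robot

A 6-joint arm with a two-finger parallel gripper is mounted at the origin on the work surface. World frame = base frame: x ahead of the robot, y to its left, z up, the work surface at z = 0. Lengths are in m, angles in rad, forces in N, time in s.
With the tool pointing down it reaches from about 0.375 to 0.9 m from the base axis. Payload 3.1 kg.
Tool frame: the origin (TCP) lies midway between the tips of the shut fingers; the grasp point (between the pads) lies 19 mm behind it; z points along the fingers, y is the line along which they close (so a half turn about z gives the same grasp; the last joint's range is limited). The gripper opens to 85 mm and grips with 20 to 120 N. Pads are 22 mm wide; open, the fingers measure 114 mm over their backs; the gripper's body (76 mm by 85 mm) begins 54 mm behind the grasp point. The pads swing forward as they close: fully open they stand 13 mm farther back than shut.
Start: joints at [1.165, 0.527, 1.433, -0, 1.181, -0.178], TCP at [0.14, 0.609, 0.231] pointing down, gripper open.
Joint ranges: [-3.08, 3.08], [-0.75, 2.2], [0.22, 2.44], [-1.43, 4.57], [0, 2.65], [-2.85, 2.85]. Speed limits (rad/s): [2.79, 2.79, 3.14, 3.14, 3.14, 3.14].

## Interface

Orientations are given as a unit quaternion [x, y, z, w].
In Python, from bench import ctrl, hand, snapshot, camera_model, masks_of, status gives the robot as it stands. Calls block until the motion is done:
- ctrl.move_pose(position, orientation): joint-space move of the TCP to a pose.
- ctrl.movel(position, rot=None, max_speed=0.15, threshold=None): straight line of the TCP; rot=None keeps the orientation; max_speed is the mean speed in m/s. With threshold (N) it stops when the force on the tool has changed by that much, and returns True; else False.
- ctrl.move_j(angles): joint-space move.
- hand.set_gripper(opening, strength=None): opening from 0.0 (shut) to 1.0 (fully open); strength is the grip in N (None keeps the last); returns when the fingers have stopped.
- ctrl.dwell(seconds).
- ctrl.inverse_kinematics(position, orientation): joint angles nearest the present ones, or None.
- snapshot(name): name is "scene" or "side" or "wrist"; returns the picture (400x640x3 uint8, red, green, blue); there is no depth.
- camera_model(name): a dict with "K" (3x3 intrinsics, pixels), "world_to_cam" (4x4, takes a point from world to camera coordinates); the wrist camera has in their place "tool_from_camera" (4x4, takes a point from camera to tool coordinates, whose origin is the TCP and whose axes are the flange's). Camera axes: x right, y up, looking along -z (the intrinsics and any distortion apply to the point x, -y, -z); pixel columns grow to the right and rows downward; lengths in m; the calibration is good to about 2 mm. A picture is of the moment at which its call begins: read the wrist's pose just before it. camera_model takes no time and is no camera call.
A pose or a line that the arm cannot do raises ctrl.MotionError and nothing moves.
- ctrl.sign_off(): hands the job in; it is judged then, once.
Trained networks look in the newest picture that a camera, given by its name, has taken for a name from the list of things; names that differ only in an ending like _2 or _b are one class to them, and where a whole thing is asked for, a point or a joint stands for the part that bears it (a point fixed in the world has none). Each returns a list of dicts, best first, with "score" (0 to 1); they miss things now and then, are a little off and sometimes report something else, mostly with a low value. They report only what shows in the picture. A call takes as long as a camera call. They do not tell look-alikes from the thing itself.
- masks_of(camera, thing): "region" (400x640 bool, what is visible of it) and "location" ([column, row] in pixels, amid what is visible of it).
Readings, each from a call of its own:
- status.get_t(): time.
- status.get_joints(): joint angles.
- status.get_qvel(): joint speeds.
- status.get_effort(): joint torques, N m.
- status.get_tool_pos(): TCP position.
- status.get_tool_rot(): TCP orientation.
- status.get_ft_force(): force on the tool from outside, world axes, zero at the start.
- status.get_moment(): the same for the moment, N m.
- status.get_width(): opening from 0.0 (shut) to 1.0 (fully open).
- status.get_finger_force(): force on a finger pad.
Only numpy, scipy, OpenCV 4.12 (cv2) and the standard library are available. Lean on these libraries where they do the work, as an engineer would, in place of code of your own. Each camera call takes 0.05 s, during which the arm holds its last target. There are 200 camera calls.

## Task

Make up the two eye-examination kits from the stock on the bench. In the long tray with three equal bays, stand the tall slim dropper bottle in the middle bay and the black mirror lens and the small carton in the two end bays, one in each, either way round; in the shorter tray with two unequal bays, stand the amber jar in the larger bay and the short stout dropper bottle in the smaller one. Everything must stand upright on the floor of its bay, and the saline bottle, the steel pot and the flat black case stay where they are.

Things in the scene. Friction and masses are not known exactly. Their poses are not given: they have to be found in the camera images.
- long_tray: Fixed open steel tray, 184 x 64 mm, walls 4 mm thick with their tops 10 mm above the bench, floor 3 mm thick. Three equal bays in a row along its x axis, each 56 x 56 mm inside, centred at x = -60, 0 and +60 mm, y = 0. Origin: centre of the underside on the bench; x along its length, y across, z up.
- short_tray: Fixed open steel tray, 144 x 64 mm, walls 4 mm thick with their tops 10 mm above the bench, floor 3 mm thick. Two bays along its x axis: the larger, 76 x 56 mm inside, centred at x = +30 mm, the smaller, 56 x 56 mm inside, at x = -40 mm, both at y = 0. Origin: centre of the underside on the bench; x along its length towards the larger bay, y across, z up.
- tall_bottle: Tall slim white plastic dropper bottle standing upright: straight round body 26 mm across up to 56 mm, then a grey tapered cap 16 mm across, 84 mm high in all. Loose. Origin: centre of the underside; z up.
- stout_bottle: Short stout white plastic dropper bottle standing upright: straight round body 36 mm across up to 36 mm, then a grey tapered cap 17 mm across, 58 mm high in all. Loose. Origin: centre of the underside; z up.
- mirror_lens: Black mirror lens for eye examination standing on its narrow end: a foot 24 mm across that widens to 34 mm at 14 mm height, then a straight round barrel 34 mm across up to the top at 38 mm, with a glass disc 2 mm high on top. Loose. Origin: centre of the underside; z up.
- carton: Small white paper carton with a brown band, standing upright: 26 mm (its x) by 32 mm (its y), 52 mm high. Loose. Origin: centre of the underside; z up.
- jar: Round amber glass jar with a plain metal screw lid, 40 mm across, 44 mm high, straight sides, standing upright. Loose. Origin: centre of the underside; z up.
- saline: Bystander, to stay: large white saline bottle, 48 mm across, 120 mm high. Loose. Origin: centre of the underside; z up.
- pot: Bystander, to stay: small open steel pot, 56 mm across the rim, 30 mm high. Loose. Origin: centre of the underside; z up.
- case: Bystander, to stay: flat round black lens case, 50 mm across, 18 mm high. Loose. Origin: centre of the underside; z up.
There are look-alikes about, which are no part of the job. What is shaped like the tall_bottle but purple or red is not meant.

How it is judged:
At the end, for the whole second after the job is handed in: Each of the five things is in its bay, within 18 mm of the bay's centre along and across the tray (jar: 22 mm along), underside 0 to 6 mm above the bench, tilted under 0.12 rad, at rest; lens and carton in either end bay. Saline bottle, pot and case within 30 mm of their starts (x of tall_bottle in the frame of long_tray between -0.018 and 0.018 m and y of tall_bottle in the frame of long_tray between -0.018 and 0.018 m and z of tall_bottle in the frame of long_tray between 0 and 0.006 m and angle between each of tall_bottle, jar, stout_bottle's own z axis and vertical below 0.12 rad and (((x of mirror_lens in the frame of long_tray between 0.042 and 0.078 m and y of mirror_lens in the frame of long_tray between -0.018 and 0.018 m and z of mirror_lens in the frame of long_tray between 0 and 0.006 m and angle between mirror_lens's own z axis and vertical below 0.12 rad) and (x of carton in the frame of long_tray between -0.078 and -0.042 m and y of carton in the frame of long_tray between -0.018 and 0.018 m and z of carton in the frame of long_tray between 0 and 0.006 m and angle between carton's own z axis and vertical below 0.12 rad)) or ((x of mirror_lens in the frame of long_tray between -0.078 and -0.042 m and y of mirror_lens in the frame of long_tray between -0.018 and 0.018 m and z of mirror_lens in the frame of long_tray between 0 and 0.006 m and angle between mirror_lens's own z axis and vertical below 0.12 rad) and (x of carton in the frame of long_tray between 0.042 and 0.078 m and y of carton in the frame of long_tray between -0.018 and 0.018 m and z of carton in the frame of long_tray between 0 and 0.006 m and angle between carton's own z axis and vertical below 0.12 rad))) and x of jar in the frame of short_tray between 0.008 and 0.052 m and y of jar in the frame of short_tray between -0.018 and 0.018 m and z of jar in the frame of short_tray between 0 and 0.006 m and x of stout_bottle in the frame of short_tray between -0.058 and -0.022 m and y of stout_bottle in the frame of short_tray between -0.018 and 0.018 m and z of stout_bottle in the frame of short_tray between 0 and 0.006 m and linear speed of each of tall_bottle, mirror_lens, carton, stout_bottle, jar below 0.02 m/s and distance of each of saline, pot, case from where it was at the start of the episode below 0.03 m); the robot touches nothing.
It fails at once if the saline bottle, the pot or the case is pushed over 30 mm from its place or tipped over (distance of any of saline, pot, case from where it was at the start of the episode above 0.03 m or angle between any of saline, pot, case's own z axis and vertical above 0.5 rad).
It also fails if it takes over 136 s, if anything falls off the work surface, if the arm or the gripper's body presses on something with over 40 N, if the wrist force passes 120 N, or if a joint passes its speed limit or range.

## Working session

There is one attempt and no reset: what is moved stays moved. The work goes in short steps, each a Python script; the robot and the scene stay as the last script left them, time stands still between calls to the robot, and variables do not carry over. Pictures are saved under pics/ and viewed, at most 14 in all, crops included, and the job is handed in when it is done.

```bash
ls; mkdir -p pics
python3 - <<'E'
from bench import *
import cv2,numpy as np
for n in ["scene","side","wrist"]:
    im=snapshot(n); cv2.imwrite(f"pics/{n}0.png",im[:,:,::-1])
    m=camera_model(n); print(n,{k:np.round(v,3).tolist() if not isinstance(v,str) else v for k,v in m.items()})
print(status.get_tool_pos(),status.get_tool_rot(),status.get_t())
E
```

```text
pics
scene {'K': [[389.213, 0.0, 323.459], [0.0, 389.213, 190.022], [0.0, 0.0, 1.0]], 'world_to_cam': [[-0.313, 0.95, -0.018, 0.143], [-0.732, -0.229, 0.641, 0.352], [0.605, 0.213, 0.767, -1.233], [0.0, 0.0, 0.0, 1.0]]}
side {'K': [[385.978, 0.0, 322.683], [0.0, 385.978, 199.229], [0.0, 0.0, 1.0]], 'world_to_cam': [[-0.937, -0.349, -0.003, 0.458], [0.176, -0.479, 0.86, -0.127], [-0.301, 0.805, 0.511, -0.579], [0.0, 0.0, 0.0, 1.0]]}
wrist {'K': [[312.069, 0.0, 317.971], [0.0, 312.069, 197.942], [0.0, 0.0, 1.0]], 'tool_from_camera': [[0.0, 0.965, 0.262, 0.066], [1.0, -0.0, 0.0, -0.001], [0.0, 0.262, -0.965, -0.142], [0.0, 0.0, 0.0, 1.0]]}
[0.14028942 0.60848276 0.23052744] [ 1.13152291e-01  9.93577285e-01 -8.23997980e-04 -2.44522443e-04] 0.15
```

View pics/scene0.png

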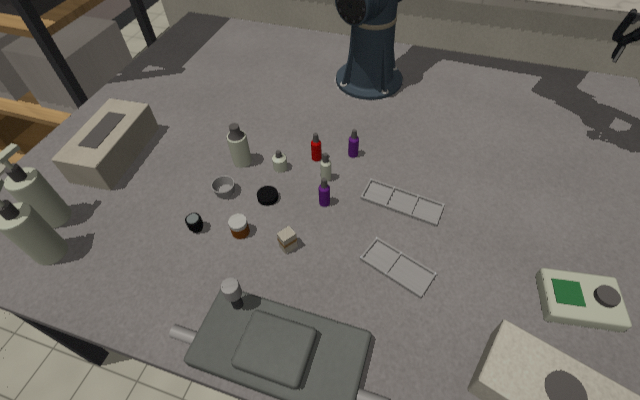

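View pics/side0.png

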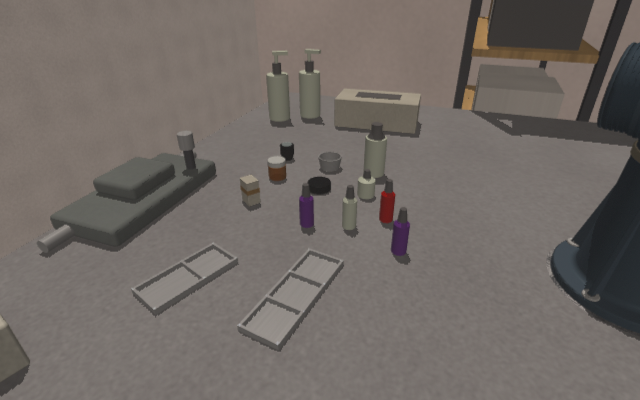

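```bash
cat > h.py <<'E'
from bench import *
import cv2,numpy as np
from scipy.spatial.transform import Rotation as R
def ray(name,uv,T=None):
    "camera origin and direction in world; T = world_from_tool for wrist"
    m=camera_model(name); K=m["K"]; 
    u=np.linalg.solve(K,[uv[0],uv[1],1.0]); d=np.array([u[0],-u[1],-u[2]])
    if name=="wrist": M=T@np.array(m["tool_from_camera"])
    else: M=np.linalg.inv(m["world_to_cam"])
    return M[:3,3],M[:3,:3]@d
def at_z(name,uv,z,T=None):
    o,d=ray(name,uv,T); return (o+d*(z-o[2])/d[2])
def project(name,P,T=None):
    m=camera_model(name)
    W=np.linalg.inv(T@np.array(m["tool_from_camera"])) if name=="wrist" else np.array(m["world_to_cam"])
    P=np.atleast_2d(P); c=P@W[:3,:3].T+W[:3,3]
    c=c*[1,-1,-1]; q=c@np.array(m["K"]).T
    return q[:,:2]/q[:,2:]
def toolT():
    T=np.eye(4); T[:3,:3]=R.from_quat(status.get_tool_rot()).as_matrix(); T[:3,3]=status.get_tool_pos(); return T
H=dict(long_tray=.01,short_tray=.01,tall_bottle=.084,stout_bottle=.058,mirror_lens=.04,carton=.052,jar=.044,saline=.12,pot=.03,case=.018)
E
python3 - <<'E'
from h import *
for n in H:
  for cam in ["scene","side"]:
    for r in masks_of(cam,n)[:4]:
        if r["score"]<.2: continue
        p=at_z(cam,r["location"],H[n]/2); print(n,cam,round(r["score"],2),np.round(r["location"]),r["region"].sum(),np.round(p,3))
print(status.get_t())
E
```

```text
long_tray scene 0.98 [401. 202.] 1873 [0.463 0.192 0.005]
long_tray side 0.85 [290. 300.] 4698 [0.46  0.21  0.005]
short_tray scene 0.96 [399. 266.] 2096 [0.631 0.222 0.005]
short_tray side 0.89 [184. 280.] 3354 [0.627 0.227 0.005]
tall_bottle scene 0.8 [353. 145.] 225 [0.348 0.043 0.042]
tall_bottle scene 0.76 [324. 194.] 276 [0.521 0.024 0.042]
tall_bottle scene 0.65 [315. 147.] 281 [ 0.383 -0.047  0.042]
tall_bottle scene 0.59 [323. 167.] 218 [ 0.444 -0.006  0.042]
tall_bottle side 0.92 [401. 235.] 630 [0.336 0.052 0.042]
tall_bottle side 0.7 [349. 210.] 575 [0.435 0.011 0.042]
tall_bottle side 0.69 [387. 201.] 586 [ 0.378 -0.043  0.042]
tall_bottle side 0.63 [304. 209.] 537 [0.511 0.034 0.042]
stout_bottle scene 0.68 [280. 162.] 278 [ 0.447 -0.116  0.029]
stout_bottle scene 0.25 [324. 166.] 176 [ 0.426 -0.008  0.029]
stout_bottle side 0.79 [369. 187.] 385 [ 0.43  -0.107  0.029]
mirror_lens side 0.51 [288. 150.] 200 [ 0.672 -0.241  0.02 ]
carton side 0.83 [250. 190.] 512 [ 0.65  -0.017  0.026]
jar scene 0.56 [242. 227.] 406 [ 0.649 -0.124  0.022]
jar side 0.89 [276. 168.] 408 [ 0.65  -0.133  0.022]
saline scene 0.92 [239. 144.] 683 [ 0.448 -0.223  0.06 ]
saline scene 0.64 [193. 222.] 246 [ 0.689 -0.21   0.06 ]
saline side 0.55 [372. 150.] 987 [ 0.454 -0.222  0.06 ]
pot scene 0.84 [221. 189.] 400 [ 0.561 -0.225  0.015]
pot side 0.78 [329. 163.] 390 [ 0.553 -0.215  0.015]
case scene 0.77 [268. 196.] 347 [ 0.543 -0.111  0.009]
case side 0.76 [320. 183.] 324 [ 0.542 -0.123  0.009]
case side 0.54 [288. 148.] 204 [ 0.687 -0.278  0.009]
1.15
```

```bash
cat >> h.py <<'E'
from scipy.optimize import least_squares
def quat(yaw): return (R.from_euler('z',yaw)*R.from_quat([0,1,0,0])).as_quat()
# silhouettes: (radius,height) rings
RINGS=dict(tall_bottle=[(.013,0),(.013,.056),(.008,.06),(.005,.084)],stout_bottle=[(.018,0),(.018,.036),(.0085,.04),(.006,.058)],
 mirror_lens=[(.012,0),(.017,.014),(.017,.04)],jar=[(.02,0),(.02,.044)],carton=[(.0185,0),(.0185,.052)],
 saline=[(.024,0),(.024,.09),(.012,.12)],pot=[(.02,0),(.028,.03)],case=[(.025,0),(.025,.018)])
A=np.linspace(0,2*np.pi,24,endpoint=False)
def centroid(cam,n,xy,T):
    rr=RINGS[n]; c=[0,0]; img=None
    pol=[]
    for (r0,h0),(r1,h1) in zip(rr,rr[1:]):
        P=np.array([[xy[0]+r*np.cos(a),xy[1]+r*np.sin(a),h] for r,h in((r0,h0),(r1,h1)) for a in A])
        pol.append(cv2.convexHull(project(cam,P,T).astype(np.float32))[:,0])
    allp=np.vstack(pol); o=allp.min(0)-2; S=8
    w,h=((np.ptp(allp,0)+4)*S).astype(int); img=np.zeros((h,w),np.uint8)
    for p in pol: cv2.fillPoly(img,[((p-o)*S).astype(np.int32)],1)
    ys,xs=np.nonzero(img); return np.array([xs.mean(),ys.mean()])/S+o
def locate(cam,n,region,T=None):
    ys,xs=np.nonzero(region); c=np.array([xs.mean(),ys.mean()])+.5
    xy=at_z(cam,c,H[n]/2,T)[:2]
    for _ in range(5): # fixed-point correction at mid height
        d=c-centroid(cam,n,xy,T); xy=xy+at_z(cam,c,H[n]/2,T)[:2]-at_z(cam,c-d,H[n]/2,T)[:2]
    return xy
E
python3 - <<'E'
from h import *
for k,(x,y,z) in enumerate([(.53,-.09,.25),(.47,.17,.25)]):
    ctrl.move_pose([x,y,z],quat(0)); ctrl.dwell(.2); T=toolT()
    im=snapshot("wrist"); cv2.imwrite(f"pics/w{k}.png",im[:,:,::-1])
    for n in (list(RINGS) if k==0 else ["long_tray","short_tray"]):
        for r in masks_of("wrist",n)[:4]:
            if r["score"]<.3: continue
            if k==0: print(n,round(r["score"],2),np.round(r["location"]),np.round(locate("wrist",n,r["region"],T),4), im[r["region"]].mean(0).round())
            else:
                pts=cv2.findContours(r["region"].astype(np.uint8),0,1)[0]; p=max(pts,key=len)[:,0]+.5
                W=np.array([at_z("wrist",q,.01,T)[:2] for q in p]); (c,s,a)=cv2.minAreaRect((W*1000).astype(np.float32))
                print(n,round(r["score"],2),np.round(r["location"]),"rect mm",np.round(c,1),np.round(s,1),a)
    print(status.get_t(),np.round(T[:3,3],3))
E
```

```text
tall_bottle 0.81 [400.  84.] [ 0.4372 -0.002 ] [85. 86. 72.]
tall_bottle 0.68 [362.  24.] [ 0.3781 -0.0464] [104.  29.  26.]
tall_bottle 0.63 [415. 157.] [0.5122 0.0195] [58. 33. 66.]
tall_bottle 0.6 [437.   4.] [0.3573 0.028 ] [50. 30. 57.]
stout_bottle 0.66 [288.  91.] [ 0.4378 -0.1238] [172. 174. 148.]
mirror_lens 0.45 [283. 258.] [ 0.6455 -0.1329] [164. 159. 145.]
mirror_lens 0.39 [289.  90.] [ 0.438  -0.1228] [169. 171. 146.]
jar 0.96 [281. 260.] [ 0.6472 -0.1329] [164. 159. 144.]
carton 0.78 [374. 264.] [ 0.6498 -0.0182] [138. 130. 109.]
carton 0.3 [286. 261.] [ 0.6447 -0.1325] [163. 158. 144.]
saline 0.96 [183.  90.] [ 0.4464 -0.2258] [88. 88. 77.]
pot 0.7 [212. 188.] [ 0.5521 -0.2205] [142. 140. 132.]
pot 0.55 [548. 244.] [0.6208 0.2009] [160. 158. 148.]
case 0.98 [299. 172.] [ 0.5384 -0.1149] [35. 34. 33.]
case 0.52 [286. 261.] [ 0.6551 -0.1349] [165. 160. 145.]
4.6167 [ 0.53 -0.09  0.25]
long_tray 0.75 [333. 153.] rect mm [457.8 192.1] [184.   65.8] 82.16741180419922
short_tray 0.83 [351. 279.] rect mm [626.8 215.6] [144.8  67.7] 70.08732604980469
6.0083 [0.471 0.169 0.25 ]
```

View pics/w0.png

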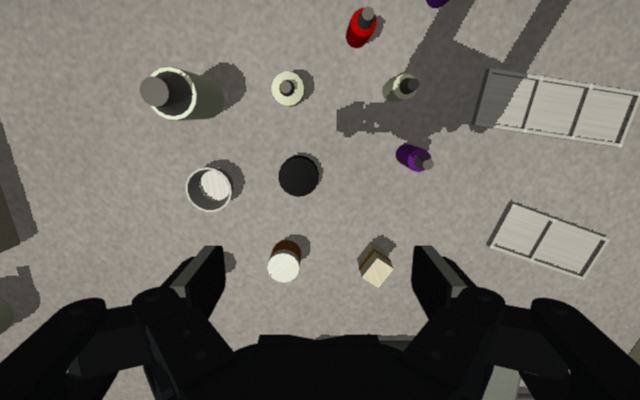

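View pics/w1.png

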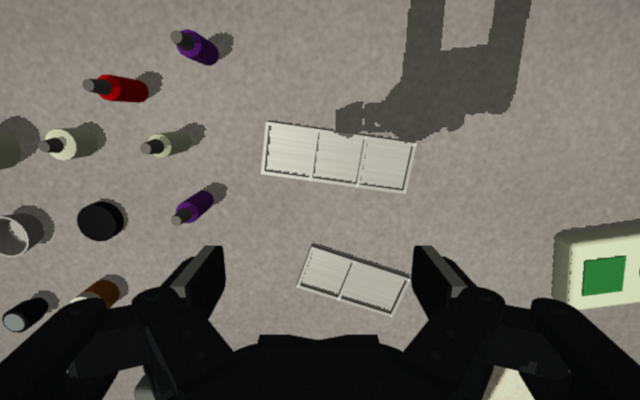

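The scene view shows the two trays at (401,202) and (399,266), and the white tall bottle at (324,167), with purple and red look-alikes around it. In w1 the short tray's divider sits left of centre (top edge x≈352 of 313–411), so the larger bay is on the +y side. I still need a closer look at the lens and the carton.

Run:
```python
from h import *
ctrl.move_pose([.63,-.13,.2],quat(0)); ctrl.dwell(.2); T=toolT()
im=snapshot("wrist"); cv2.imwrite("pics/w2.png",im[:,:,::-1])
for n in ["mirror_lens","carton","jar"]:
    for r in masks_of("wrist",n)[:3]:
        if r["score"]<.25: continue
        print(n,round(r["score"],2),np.round(r["location"]),np.round(locate("wrist",n,r["region"],T),4))
np.save("T2.npy",T); print(status.get_joints(),status.get_t())
```

```text
carton 0.83 [423. 198.] [ 0.65   -0.0182]
jar 0.83 [313. 195.] [ 0.6474 -0.133 ]
[-3.75970299e-01  5.85863821e-01  1.41547793e+00  1.30220389e-05
  1.13995956e+00 -1.94769911e+00] 7.7
```

View pics/w2.png

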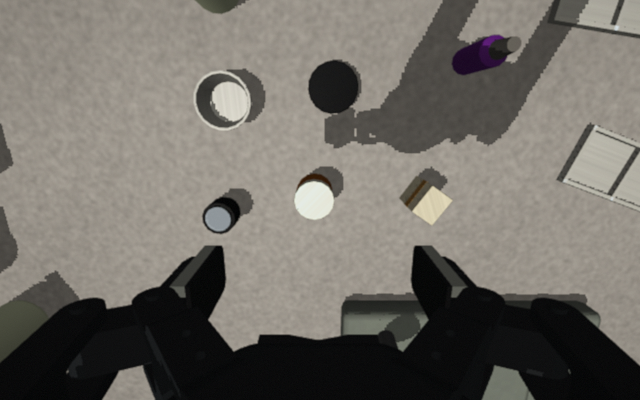

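Run:
```python
from h import *
T=np.load("T2.npy"); im=cv2.imread("pics/w2.png")
def blob(x0,x1,y0,y1,f,z):
    m=np.zeros(im.shape[:2],np.uint8); m[y0:y1,x0:x1]=f(im[y0:y1,x0:x1].astype(int))
    n,l,s,c=cv2.connectedComponentsWithStats(m); i=1+np.argmax(s[1:,4])
    p=max(cv2.findContours((l==i).astype(np.uint8),0,1)[0],key=len)[:,0]+.5
    W=np.array([at_z("wrist",q,z,T)[:2]*1000 for q in p],np.float32)
    return s[i,4],np.round(c[i]),cv2.minAreaRect(W)
print("carton top",blob(400,460,175,235,lambda a:(a[...,2]>190),.052))
print("lens body",blob(195,245,190,240,lambda a:(a.sum(2)<120),.038))
print("lens glass",blob(195,245,190,240,lambda a:(a[...,0]>a[...,2]+3)&(a[...,0]>90),.04))
print(at_z("wrist",(431+1,204),.052,T))
print("device edge",at_z("wrist",(400,297),.05,T),at_z("wrist",(400,297),0,T))
```

```text
carton top (np.int32(778), array([432., 205.]), ((650.377685546875, -17.813623428344727), (24.912446975708008, 30.96756362915039), 55.9315185546875))
lens body (np.int32(407), array([227., 209.]), ((664.0548706054688, -226.62388610839844), (30.213308334350586, 39.243873596191406), 43.76497268676758))
lens glass (np.int32(498), array([217., 219.]), ((668.4332275390625, -231.42083740234375), (24.870847702026367, 25.98495101928711), 0.14226002991199493))
[ 0.64825882 -0.01835052  0.052     ]
device edge [ 0.75196396 -0.04150252  0.05      ] [ 0.78417198 -0.02654468  0.        ]
```

The carton's narrow axis lies at 56° and its centre is at (0.650, -0.018). The lens glass at pixel (217,219) puts the lens at (0.668, -0.231). I'll pick and place the lens first.

```bash
cat >> h.py <<'E'
LT=(np.array([.4578,.1921]),np.radians(82.17)); ST=(np.array([.6268,.2156]),np.radians(70.09))
def bay(t,x): return t[0]+x*np.array([np.cos(t[1]),np.sin(t[1])])
OBJ=dict( # xy, grasp yaw deg, width, TCP height over underside, tray, bay x
 mirror_lens=((.6684,-.2314),-90,.034,.008,LT,-.06),carton=((.6504,-.018),-34,.026,.016,LT,.06),
 jar=((.6473,-.133),-90,.040,.012,ST,.03),stout_bottle=((.438,-.1232),-90,.036,.008,ST,-.04),
 tall_bottle=((.4372,-.002),-143,.026,.022,LT,0))
def pick(n,up=.17):
    xy,yaw,w,rel,_,_=OBJ[n]; q=quat(np.radians(yaw))
    hand.set_gripper(min(1,(w+.026)/.085),35)
    ctrl.move_pose([*xy,up],q); ctrl.movel([*xy,rel+.05],max_speed=.2)
    if ctrl.movel([*xy,rel],max_speed=.08,threshold=8): print("CONTACT",status.get_tool_pos())
    hand.set_gripper(0,35); print(n,"held width mm",round(status.get_width()*85,1),"force",status.get_finger_force(),status.get_tool_pos().round(4))
    ctrl.movel([*xy,up],max_speed=.2)
    return status.get_width()*.085
def place(n,up=.17):
    _,_,w,rel,t,bx=OBJ[n]; c=bay(t,bx); q=quat(t[1]-np.pi)
    ctrl.move_pose([*c,up],q); ctrl.movel([*c,rel+.03],max_speed=.2)
    hit=ctrl.movel([*c,rel+.0035],max_speed=.05,threshold=5); p=status.get_tool_pos()
    print(n,"at",np.round(p,4),"hit",hit,"held mm",round(status.get_width()*85,1))
    hand.set_gripper((w+.018)/.085); ctrl.movel([*c,up],max_speed=.2); print("t",status.get_t())
E
python3 - <<'E'
from h import *
if abs(pick("mirror_lens")-.034)<.008: place("mirror_lens")
T=toolT(); cv2.imwrite("pics/w3.png",snapshot("wrist")[:,:,::-1]); cv2.imwrite("pics/s3.png",snapshot("scene")[100:300,150:470,::-1].repeat(2,0).repeat(2,1))
E
```

```text
mirror_lens held width mm 32.5 force 35.012685528501066 [ 0.669  -0.2317  0.0089]
mirror_lens at [0.4495 0.1327 0.0118] hit True held mm 32.6
t 16.3667
```

View pics/s3.png

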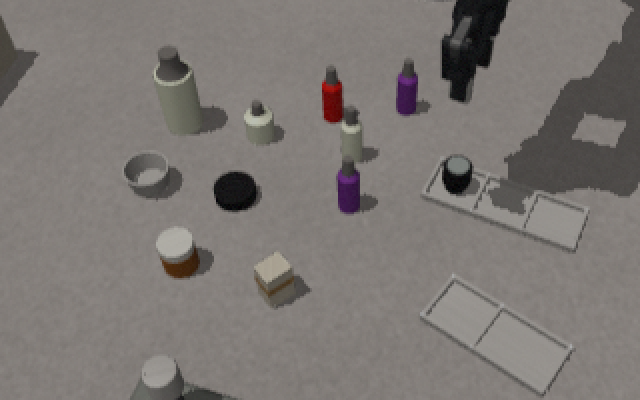

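The lens stands upright in the end bay (crop pixel (457,173)). In the short tray the divider (490,320) confirms that the larger bay is on the right. I'll carry on with the other four.

Run:
```python
from h import *
for n in ["carton","jar","stout_bottle","tall_bottle"]:
    w=pick(n)
    if abs(w-OBJ[n][2])>.008: print("BAD GRASP",w); break
    place(n)
ctrl.move_pose([.5,.0,.3],quat(-np.pi/2)); ctrl.move_pose([.48,.19,.28],quat(0)); ctrl.dwell(.3); T=toolT(); np.save("T4.npy",T)
cv2.imwrite("pics/w4.png",snapshot("wrist")[:,:,::-1])
for n in RINGS:
    for r in masks_of("wrist",n)[:3]:
        if r["score"]>.3: print(n,round(r["score"],2),np.round(r["location"]),np.round(locate("wrist",n,r["region"],T),4))
for n in OBJ: print(n,"bay",bay(*OBJ[n][4:]).round(4))
cv2.imwrite("pics/d4.png",snapshot("side")[100:350,100:450,::-1].repeat(2,0).repeat(2,1))
```

```text
carton held width mm 25.7 force 34.70262050628662 [ 0.651  -0.0181  0.0167]
carton at [0.4657 0.2515 0.0196] hit True held mm 25.5
t 24.5583
jar held width mm 38.7 force 35.51364094018936 [ 0.6478 -0.1332  0.0128]
jar at [0.6364 0.2437 0.0158] hit True held mm 39.1
t 33.2167
stout_bottle held width mm 34.8 force 35.04987335261717 [ 0.4383 -0.1233  0.0086]
stout_bottle at [0.6126 0.178  0.0117] hit True held mm 34.4
t 41.6917
tall_bottle held width mm 25.0 force 35.16026630306442 [ 0.4375 -0.0021  0.0225]
tall_bottle at [0.4574 0.1921 0.0255] hit True held mm 24.6
t 48.85
tall_bottle 0.96 [114.  79.] [ 0.378  -0.0461]
tall_bottle 0.82 [188. 191.] [0.512  0.0192]
tall_bottle 0.81 [184.  42.] [0.3378 0.0408]
stout_bottle 0.9 [308. 261.] [0.6141 0.1774]
mirror_lens 0.67 [274. 142.] [0.449  0.1325]
jar 0.93 [354. 276.] [0.638 0.24 ]
carton 0.79 [369. 154.] [0.4661 0.252 ]
saline 0.94 [ 14. 137.] [ 0.4437 -0.1583]
pot 0.98 [ 19. 220.] [ 0.5523 -0.2144]
case 0.96 [ 98. 204.] [ 0.5388 -0.1144]
mirror_lens bay [0.4496 0.1327]
carton bay [0.466  0.2515]
jar bay [0.637  0.2438]
stout_bottle bay [0.6132 0.178 ]
tall_bottle bay [0.4578 0.1921]
```

View pics/w4.png

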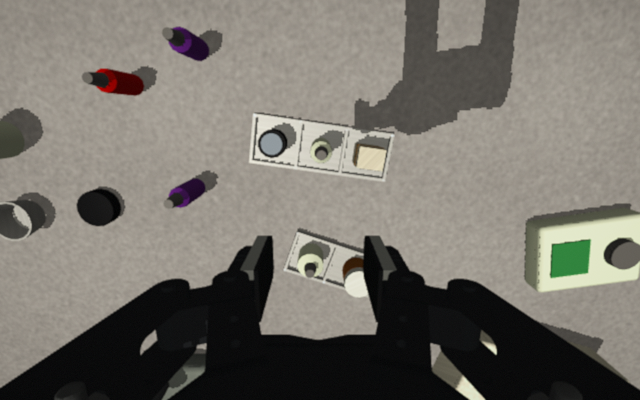

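View pics/d4.png

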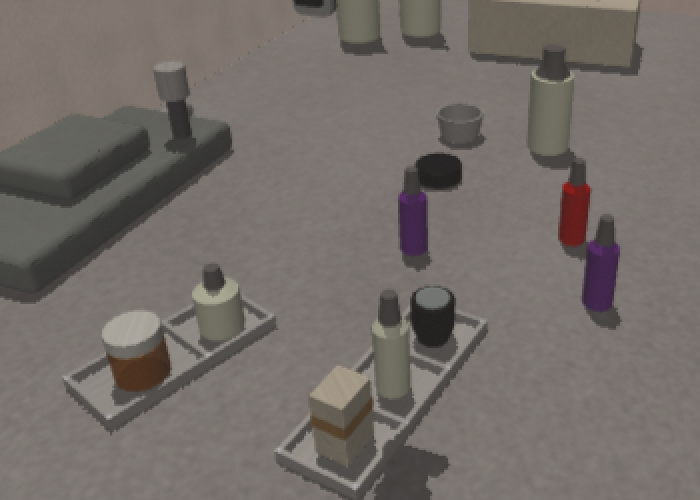

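All five things stand upright in the centres of their bays: lens (272,143), tall bottle (320,150) and carton (370,157) in the long tray, stout bottle (310,262) and jar (356,277) in the short one. The bystanders haven't moved. I'm handing in.

```bash
python3 -c "
from bench import *
print(ctrl.sign_off())"
```

```text
the job is handed in; nothing more can be done
None
```

I stood all five items upright in their bays, left the saline bottle, pot and case where they were, and handed the job in after about 50 s of the 136 s; the hand-in returned no verdict.

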